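# Uncover the slide staining dish

### The job

Take the lid off the rectangular steel staining dish by its knob and set it down gently in the empty metal tray, lying flat with the knob up, so that the slides can be got at. Leave the dish standing where it is, and leave the round steel jar alone with its lid on.

Things in the scene. Friction and masses are not known exactly. Their poses are not given: they have to be found in the camera images.
- dish_knob (a point): centre of the round black knob (24 mm wide, 12 mm up and down from here) on the rectangular dish's loose steel lid: grasp here. Lid plate 114 x 94 x 4 mm (x, y of this point), its top 24 mm below this point. A lip under it sits 8 mm deep in the dish with 2 mm play; it lifts straight off. The lip's lower edge, on which the laid-down lid rests, is 36 mm below this point. 0.14 kg; z up
- dish: rectangular open steel staining dish, 110 x 90 x 70 mm (x, y, z), walls 4 mm, loose, about 0.8 kg, holding a rack of glass slides below the lid; origin at the centre of its underside, z up
- tray: shallow empty aluminium tray, fixed on the worktop, outside 176 x 196 x 18 mm (x, y, z), wall and floor 3 mm, inside 170 x 190 mm; origin at the centre of its underside, so its inner floor is 3 mm above the origin; z up
- jar_knob (a point): centre of the same kind of black knob on the lid of the round steel jar (104 mm in diameter, 70 mm high, lid 108 mm in diameter, top of the lid 24 mm below this point): the one to leave alone

How it is judged:
By the outcome, as a careful person would: the job done as asked, in the order asked, and still so for the second after the job is handed in, with the robot touching nothing.
It also fails if it takes over 35 s, if anything falls off the work surface, if the arm or the gripper's body presses on something with over 40 N, if the wrist force passes 120 N, or if a joint passes its speed limit or range.

### The arm

A 6-joint arm with a two-finger parallel gripper is mounted at the origin on a cart in front of the work surface, level with it; the furniture and walls round the work are solid. World frame = base frame: x ahead of the robot, y to its left, z up, the work surface at z = 0. Lengths are in m, angles in rad, forces in N, time in s.
With the tool pointing down it reaches from about 0.3 to 0.775 m from the base axis. Payload 14.6 kg.
Tool frame: the origin (TCP) lies on the mounting face of the last link; the fingertips stand 199 mm ahead of it and the grasp point (between the pads) lies 180 mm ahead of it; z points along the fingers, y is the line along which they close (so a half turn about z gives the same grasp; the last joint's range is limited). The gripper opens to 94 mm and grips with 3 to 60 N. Pads are 16 mm wide; open, the fingers measure 119 mm over their backs; the gripper's body (75 mm by 177 mm) begins 78 mm behind the grasp point.
Start: joints at [-1.374, 0.3, 1.521, -0, 1.321, -0.067], TCP at [0.143, -0.531, 0.405] pointing down, gripper open.
Joint ranges: [-3.03, 3.03], [-0.79, 2.21], [0.23, 2.52], [-1.04, 4.18], [0, 3.07], [-2.55, 2.55]. Speed limits (rad/s): [2.22, 2.22, 2.57, 3.14, 3.14, 3.14].

### API

Orientations are given as [roll, pitch, yaw] about the fixed x, y, z axes, in that order (R = Rz(yaw) Ry(pitch) Rx(roll)).
In Python, from station import get_obs, camera, hand_in gives the robot as it stands.
- The arm moves only by the tool apply_moves, never from a script. Its argument "increments" is a list of rows, each an object of numbers: "tx", "ty", "tz": the shift along the tool's x, y, z as a fraction of full scale; "ax", "ay", "az": the turn, a rotation vector about the tool's x, y, z as a fraction of full scale. In form: [{"tx": .., "ty": .., "tz": .., "ax": .., "ay": .., "az": ..}, ...]. A call has 1 to 12 rows; each row shifts and turns the commanded pose from where the row before left it, along the tool's axes as they then stand; what a row does not reach is not made up. Full scale, the value 1, is 30 mm for a shift and 5 degrees for a turn. A row lasts 1/8 s, in which the tool goes at most 62.5 mm and 10.7 degrees, less where a joint would pass 70% of its speed; a pose out of reach is approached as far as the arm can. A call with a number of a shift or a turn outside -1 to 1 is refused whole. A call with a gripper value outside its range is refused whole. "jaw" is the closure, from 0 (fully open) to 1 (shut), set as the call begins (left out, the last holds). The fingers move at their own pace and stop on an object; "force" is the grip in N (left out, the last holds). Time passes only in rows, so rows that do not move let the fingers close. It gives the time, the measured TCP pose, the force, the opening and the grip force at its end, in the units of the state.
- get_obs(): the state, without advancing time (a new reading comes with each control period).
- camera(name): name is "scene" or "top" or "wrist"; returns a dict with "pixels" (420x560x3 uint8, red, green, blue), "camera_matrix" (3x3 intrinsics, pixels), "R" (3x3) and "t" (3): a world point X has camera coordinates R X + t; the wrist camera has in their place "T_tool_cam" (4x4, takes a point from camera to tool coordinates, whose origin is the TCP and whose axes are the flange's). Camera axes: x right, y down, z forward; pixel columns grow to the right and rows downward; lengths in m; the calibration is good to about 2 mm. A picture is of the moment at which its call begins: read the wrist's pose just before it. There is no depth.
- hand_in(): hands the job in; it is judged then, once.
The state is a dict: "time_s": time; "qpos": joint angles; "joint_vel": joint speeds; "tau": joint torques, N m; "ee_pos": TCP position; "eef_rot": TCP orientation; "force": force on the tool from outside, world axes, zero at the start; "moment": the same for the moment, N m; "grip_width": finger opening in m; "grip_force": force on a finger pad.
Only numpy, scipy, OpenCV 4.12 (cv2) and the standard library are available. Lean on these libraries where they do the work, as an engineer would, in place of code of your own. Each camera call takes 0.05 s, during which the arm holds its last target. There are 200 camera calls.

## Working session

There is one attempt and no reset: what is moved stays moved. The work goes in short steps, Python scripts to look and compute and a tool call to move; the robot and the scene stay as the last step left them, time stands still between calls to the robot, and variables do not carry over. Pictures are saved under pics/ and viewed, at most 10 in all, crops included, and the job is handed in when it is done.

Besides the shell and the picture viewer there is one more tool, called after ">>>" as name(argument=value, ...) on one line, values as JSON. apply_moves: Moves the arm, as the interface text tells. Its arguments: {"type":"object","properties":{"increments":{"type":"array"},"jaw":{"type":"number"},"force":{"type":"number"}},"required":["increments"]}

```bash
mkdir -p pics; ls
python3 - <<'E'
from station import get_obs,camera
import cv2,numpy as np,pickle
o=get_obs();print({k:np.round(v,3).tolist() for k,v in o.items()})
d={n:camera(n) for n in('scene','top','wrist')}
d['obs']=o
pickle.dump(d,open('d0.pkl','wb'))
for n in('scene','top'):
    cv2.imwrite(f'pics/{n}0.png',d[n]['pixels'][:,:,::-1]);print(n,d[n]['camera_matrix'].tolist(),np.round(d[n]['R'],4).tolist(),d[n]['t'])
print(d['wrist']['T_tool_cam'])
E
```

```text
pics
{'time_s': 0.0, 'qpos': [-1.374, 0.3, 1.522, -0.0, 1.321, -0.067], 'joint_vel': [-0.002, -0.001, 0.001, 0.001, -0.0, -0.0], 'tau': [-0.001, -53.182, -35.274, 0.071, 0.024, -0.0], 'ee_pos': [0.143, -0.531, 0.404], 'eef_rot': [-3.14, -0.0, 0.264], 'force': [0.095, -0.214, -0.338], 'moment': [-0.029, -0.033, 0.012], 'grip_force': 0.0, 'grip_width': 0.094}
scene [[515.7009576241842, 0.0, 281.007441302565], [0.0, 515.7009576241842, 210.32311577179524], [0.0, 0.0, 1.0]] [[0.8511, -0.5248, -0.0146], [-0.3695, -0.5791, -0.7267], [0.3729, 0.6239, -0.6868]] [-0.41362271  0.21449016  1.36902339]
top [[538.2248709317386, 0.0, 274.56551934440466], [0.0, 538.2248709317386, 200.11725116259788], [0.0, 0.0, 1.0]] [[0.0178, -0.9996, -0.0201], [-0.9861, -0.0142, -0.1657], [0.1654, 0.0227, -0.986]] [-0.06211798  0.46151829  1.48653164]
[[-4.11409737e-04 -9.66532107e-01 -2.56545352e-01  7.39616373e-02]
 [ 9.99999853e-01 -3.06728515e-04 -4.48056135e-04 -5.42612755e-04]
 [ 3.54370865e-04 -2.56545499e-01  9.66532090e-01  2.02936722e-02]
 [ 0.00000000e+00  0.00000000e+00  0.00000000e+00  1.00000000e+00]]
```

View pics/scene0.png

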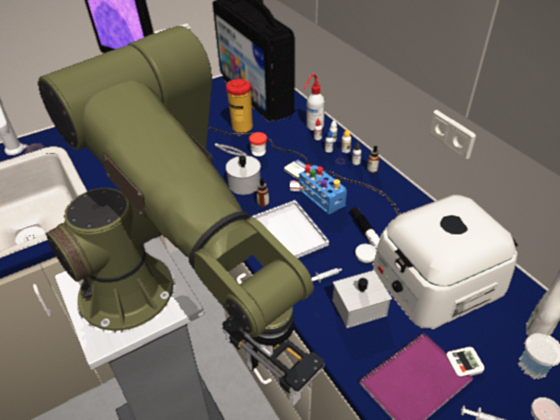

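View pics/top0.png

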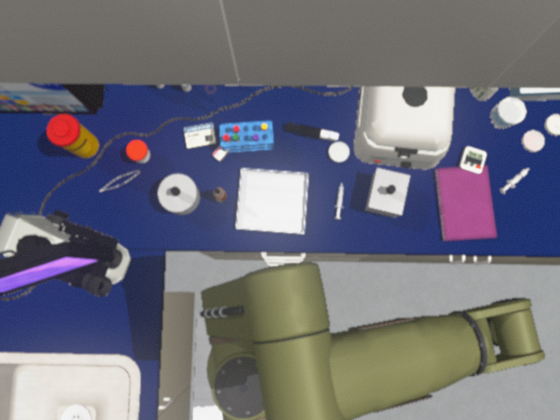

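The top view shows the dish lid at about (388,192) with its knob at (390,189), the tray spanning columns 237–308 and rows 168–233, and the jar at (178,194). A centrifuge stands right behind the dish. The scene view shows the dish knob at (362,285).

```bash
cat > h.py <<'E'
import numpy as np,cv2,pickle
def ray(c,uv):
    d=np.linalg.inv(c['camera_matrix'])@np.array([*uv,1.]);R=c['R'];o=-R.T@c['t'];d=R.T@d
    return o,d/np.linalg.norm(d)
def onz(c,uv,z):
    o,d=ray(c,uv);return o+d*(z-o[2])/d[2]
def blob(mask,win):
    x0,y0,x1,y1=win;m=np.zeros_like(mask,np.uint8);m[y0:y1,x0:x1]=mask[y0:y1,x0:x1]
    n,l,s,c=cv2.connectedComponentsWithStats(m);i=1+np.argmax(s[1:,4]);return (l==i).astype(np.uint8),c[i],s[i]
def tri(rs):
    A=sum(np.eye(3)-np.outer(d,d) for o,d in rs);b=sum((np.eye(3)-np.outer(d,d))@o for o,d in rs);return np.linalg.solve(A,b)
def rect(c,m,z):
    k=max(cv2.findContours(m,0,2)[0],key=cv2.contourArea)[:,0]
    p=np.array([onz(c,q,z)[:2] for q in k],np.float32);return cv2.minAreaRect(p*1000)
E
python3 - <<'E'
from h import *
d=pickle.load(open('d0.pkl','rb'));t,s=d['top'],d['scene']
g=lambda c:c['pixels'].max(2)
_,ct,st=blob(g(t)<60,(378,178,404,202));_,cs,ss=blob(g(s)<60,(350,272,375,296))
print(ct,st,cs,ss);print('knob tri',tri([ray(t,ct),ray(s,cs)]),'z98',onz(t,ct,.098),onz(s,cs,.098))
def low_sat(c,th): 
    p=c['pixels'].astype(int);return ((p.max(2)-p.min(2)<40)&(p.max(2)>th))
for nm,win,z,th in(('lid',(362,165,415,222),.074,120),('tray',(228,160,316,242),.018,100)):
    m,c,q=blob(low_sat(t,th),win);m=cv2.morphologyEx(m,2,np.ones((3,3)));print(nm,q,rect(t,m,z))
    cv2.imwrite(f'pics/m_{nm}.png',m*255)
x=t['pixels'][155:245,225:425,::-1];cv2.imwrite('pics/c.png',cv2.resize(x,None,fx=4,fy=4,interpolation=2))
# centrifuge rough: front/top edges from the two views
print('cf top front-left', [onz(t,(362,150),z).round(3) for z in(0.05,.15,.2)])
E
```

```text
Traceback (most recent call last):
  File "h.py", line 9, in blob
    n,l,s,c=cv2.connectedComponentsWithStats(m);i=1+np.argmax(s[1:,4]);return (l==i).astype(np.uint8),c[i],s[i]
                                                    ~~~~~~~~~^^^^^^^^^
ValueError: attempt to get argmax of an empty sequence
```

```bash
cat > a.py <<'E'
from h import *
d=pickle.load(open('d0.pkl','rb'));t,s=d['top'],d['scene']
g=lambda c:c['pixels'].max(2)
print(g(t)[180:200:2,380:402:2]);
_,ct,st=blob(g(t)<95,(380,180,400,198));_,cs,ss=blob(g(s)<80,(350,274,375,296))
print(ct,st,cs,ss);print('knob tri',tri([ray(t,ct),ray(s,cs)]),'z98',onz(t,ct,.098),onz(s,cs,.098))
def low_sat(c,th): 
    p=c['pixels'].astype(int);return ((p.max(2)-p.min(2)<40)&(p.max(2)>th))
for nm,win,z,th in(('lid',(362,165,415,222),.074,150),('tray',(228,160,316,242),.018,120)):
    m,c,q=blob(low_sat(t,th),win);m=cv2.morphologyEx(m,2,np.ones((3,3)));print(nm,q,rect(t,m,z))
x=t['pixels'][155:245,225:425,::-1];cv2.imwrite('pics/c.png',cv2.resize(x,None,fx=4,fy=4,interpolation=2))
print('cf top front-left', [onz(t,(362,150),z).round(3) for z in(0.05,.15,.2)])
E
python3 a.py
```

```text
[[224 223 223 225 222 223 220 223 221 224 223]
 [225 222 225 223 223 221 222 223 223 225 225]
 [220 222 223 224 218 191 185 215 225 224 226]
 [179 188 201 193 148  88  85 144 219 224 227]
 [143 143 143 109  75  77  73  92 208 227 228]
 [144 144 142  96  63  77  79 102 205 225 227]
 [150 143 140 116  74  72  91 163 212 217 222]
 [202 190 178 179 178 162 177 211 215 215 216]
 [224 224 222 223 225 219 216 215 216 217 216]
 [227 225 224 225 225 225 224 221 218 217 217]]
[390.23255814 189.23255814] [387 186   8   7  43] [362.02040816 284.29591837] [358 278   9  14  98]
knob tri [ 0.4888684  -0.37112854  0.09415811] z98 [ 0.48689322 -0.36973829  0.098     ] [ 0.48803899 -0.37373146  0.098     ]
lid [ 368  168   43   47 1343] ((487.4436950683594, -370.53759765625), (96.44657135009766, 116.47161102294922), 76.95841979980469)
tray [ 235  167   75   69 4561] ((463.7120361328125, -47.829673767089844), (204.32676696777344, 187.89125061035156), 86.25782775878906)
cf top front-left [array([ 0.609, -0.301,  0.05 ]), array([ 0.582, -0.287,  0.15 ]), array([ 0.568, -0.28 ,  0.2  ])]
```

View pics/c.png

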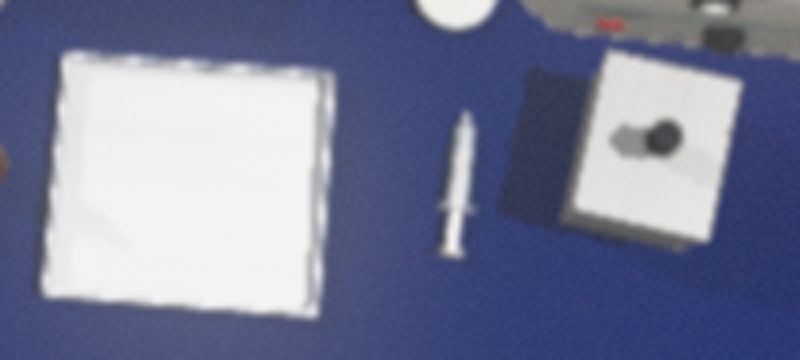

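The crop shows the lid turned about −13°, the tray about −4° and empty, and only a syringe between them. The centrifuge front is just behind the dish, so I'll check its height for gripper clearance.

Run:
```python
from h import *
d=pickle.load(open('d0.pkl','rb'));t,s=d['top'],d['scene']
T=lambda a,b:tri([ray(t,a),ray(s,b)]).round(3)
print('black patch',T((415,97),(453,224)))
print('jarknob',T((174,191),(243,160)))
for z in(.12,.16,.2):print(z,'front edge',onz(t,(405,152),z).round(3),onz(t,(360,140),z).round(3), 'scene left-front top corner',onz(s,(385,232),z).round(3))
```

```text
black patch [ 0.708 -0.416  0.22 ]
jarknob [0.478 0.219 0.094]
0.12 front edge [ 0.586 -0.407  0.12 ] [ 0.618 -0.286  0.12 ] scene left-front top corner [ 0.633 -0.282  0.12 ]
0.16 front edge [ 0.575 -0.398  0.16 ] [ 0.606 -0.28   0.16 ] scene left-front top corner [ 0.604 -0.309  0.16 ]
0.2 front edge [ 0.565 -0.389  0.2  ] [ 0.595 -0.275  0.2  ] scene left-front top corner [ 0.574 -0.337  0.2  ]
```

>>> apply_moves(increments=[{"tx": 0.9, "az": 1}, {"tx": 0.9, "az": 1}, {"tx": 0.9, "az": 1}, {"tx": 0.98, "ty": -0.54}, {"tx": 0.98, "ty": -0.54}, {"tx": 0.98, "ty": -0.54}, {"tx": 0.98, "ty": -0.54}, {"tx": 0.98, "ty": -0.54}, {"tx": 0.98, "ty": -0.54}, {"tx": 0.98, "ty": -0.54}, {"tx": 0.98, "ty": -0.54}, {"tx": 0.98, "ty": -0.54}], jaw=0.2, force=25)

```text
schema error: expected keys tx, ty, tz, ax, ay, az
```

>>> apply_moves(increments=[{}, {}])

```text
schema error: expected keys tx, ty, tz, ax, ay, az
```

```bash
cat > w.py <<'E'
import sys
from h import *
from station import get_obs,camera
from scipy.spatial.transform import Rotation as Ro
def wcam():
    o=get_obs();c=camera('wrist')
    T=np.eye(4);T[:3,:3]=Ro.from_euler('xyz',o['eef_rot']).as_matrix();T[:3,3]=o['ee_pos']
    M=np.linalg.inv(T@c['T_tool_cam']);c['R'],c['t']=M[:3,:3],M[:3,3];c['obs']=o
    return c
def proj(c,X):
    p=c['camera_matrix']@(c['R']@np.array(X)+c['t']);return p[:2]/p[2]
E
python3 - <<'E'
from w import *
c=wcam();pickle.dump(c,open('w1.pkl','wb'));o=c['obs'];print(o['time_s'],np.round(o['ee_pos'],4),np.round(o['eef_rot'],4),np.round(o['qpos'],2))
print(proj(c,(.488,-.371,.098)))
cv2.imwrite('pics/w1.png',c['pixels'][:,:,::-1])
E
```

```text
0.15 [ 0.1434 -0.531   0.4042] [-3.1407e+00 -1.0000e-04  2.6380e-01] [-1.37  0.3   1.52 -0.    1.32 -0.07]
[ 178.09068547 -354.46516146]
```

View pics/w1.png

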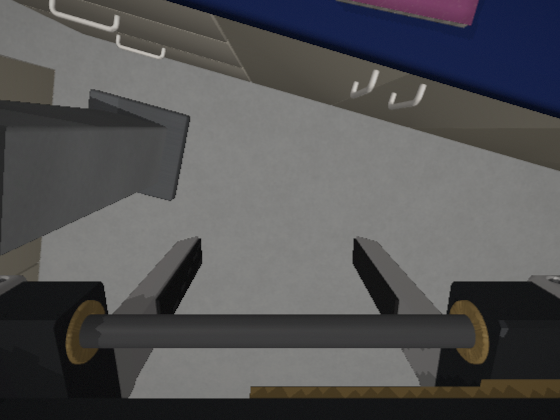

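The move was refused because every key is required. The wrist picture shows only the floor and the fingers, with tips at about (200,240) and (355,240). I'll resend with full rows.

>>> apply_moves(increments=[{"tx": 0.9, "ty": 0, "tz": 0, "ax": 0, "ay": 0, "az": 1}, {"tx": 0.9, "ty": 0, "tz": 0, "ax": 0, "ay": 0, "az": 1}, {"tx": 0.9, "ty": 0, "tz": 0, "ax": 0, "ay": 0, "az": 1}, {"tx": 0.98, "ty": -0.54, "tz": 0, "ax": 0, "ay": 0, "az": 0}, {"tx": 0.98, "ty": -0.54, "tz": 0, "ax": 0, "ay": 0, "az": 0}, {"tx": 0.98, "ty": -0.54, "tz": 0, "ax": 0, "ay": 0, "az": 0}, {"tx": 0.98, "ty": -0.54, "tz": 0, "ax": 0, "ay": 0, "az": 0}, {"tx": 0.98, "ty": -0.54, "tz": 0, "ax": 0, "ay": 0, "az": 0}, {"tx": 0.98, "ty": -0.54, "tz": 0, "ax": 0, "ay": 0, "az": 0}, {"tx": 0.98, "ty": -0.54, "tz": 0, "ax": 0, "ay": 0, "az": 0}, {"tx": 0.98, "ty": -0.54, "tz": 0, "ax": 0, "ay": 0, "az": 0}, {"tx": 0.98, "ty": -0.54, "tz": 0, "ax": 0, "ay": 0, "az": 0}], jaw=0.2, force=25)

```text
time_s: 1.7
ee_pos: [0.4882, -0.3698, 0.4044]
eef_rot: [-3.141, 0.0, 0.002]
force: [0.5, 0.1, -0.1]
grip_width: 0.0753
grip_force: 0.0
```

>>> apply_moves(increments=[{"tx": 0, "ty": 0, "tz": 0, "ax": 0, "ay": 0, "az": 0}, {"tx": 0, "ty": 0, "tz": 0, "ax": 0, "ay": 0, "az": 0}])

```text
time_s: 1.95
ee_pos: [0.4869, -0.3707, 0.4044]
eef_rot: [-3.141, 0.001, 0.002]
force: [-1.2, -1.0, -0.4]
grip_width: 0.0755
grip_force: 0.0
```

```bash
cat > look.py <<'E'
from w import *
n=sys.argv[1];X=[float(v) for v in sys.argv[2:5]]
c=wcam();pickle.dump(c,open(n+'.pkl','wb'));o=c['obs'];print(o['time_s'],np.round(o['ee_pos'],4),np.round(o['eef_rot'],4),np.round(o['qpos'],2),o['grip_width'])
print(proj(c,X))
cv2.imwrite(f'pics/{n}.png',c['pixels'][:,:,::-1])
E
python3 look.py w2 .488 -.371 .098
```

```text
1.95 [ 0.4869 -0.3707  0.4044] [-3.1414e+00  5.0000e-04  2.0000e-03] [-0.71  0.44  1.33 -0.    1.37  0.86] 0.07552374321503949
[277.78781156 205.2909402 ]
```

View pics/w2.png

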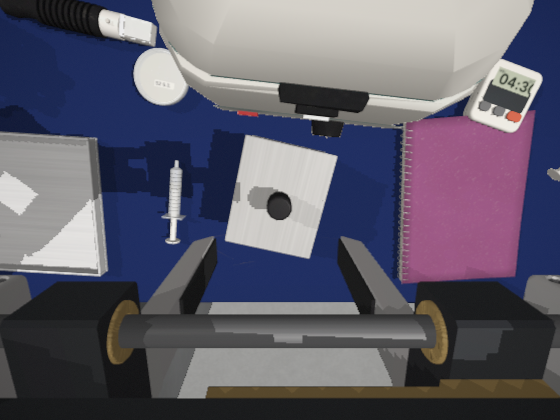

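The knob sits at (279,206), as predicted at (278,205). The lid is clear of the notebook and centrifuge. I'll refine slightly with the blob, then descend.

Run:
```python
from w import *
c=pickle.load(open('w2.pkl','rb'))
_,k,s=blob(c['pixels'].max(2)<70,(262,190,297,225));print(k,s)
print(onz(c,k,.100).round(4), proj(c,(.488,-.371,.098)))
print('latch',[onz(c,(325,136),z)[0].round(3) for z in(.1,.15,.2)])
```

```text
[278.66728972 205.56448598] [267 192  24  28 535]
[ 0.4882 -0.3718  0.1   ] [277.78781156 205.2909402 ]
latch [np.float64(0.553), np.float64(0.554), np.float64(0.555)]
```

>>> apply_moves(increments=[{"tx": 0.04, "ty": 0.03, "tz": 0.7, "ax": 0, "ay": 0, "az": 0}, {"tx": 0, "ty": 0, "tz": 0.8, "ax": 0, "ay": 0, "az": 0}, {"tx": 0, "ty": 0, "tz": 0.8, "ax": 0, "ay": 0, "az": 0}, {"tx": 0, "ty": 0, "tz": 0.7, "ax": 0, "ay": 0, "az": 0}, {"tx": 0, "ty": 0, "tz": 0.6, "ax": 0, "ay": 0, "az": 0}, {"tx": 0, "ty": 0, "tz": 0.4, "ax": 0, "ay": 0, "az": 0}, {"tx": 0, "ty": 0, "tz": 0.2, "ax": 0, "ay": 0, "az": 0}, {"tx": 0, "ty": 0, "tz": 0, "ax": 0, "ay": 0, "az": 0}, {"tx": 0, "ty": 0, "tz": 0, "ax": 0, "ay": 0, "az": 0}])

```text
time_s: 3.12
ee_pos: [0.4886, -0.3714, 0.2793]
eef_rot: [3.141, -0.001, 0.002]
force: [-0.7, -0.0, -0.6]
grip_width: 0.0752
grip_force: 0.0
```

>>> apply_moves(increments=[{"tx": 0, "ty": 0, "tz": 0, "ax": 0, "ay": 0, "az": 0}, {"tx": 0, "ty": 0, "tz": 0, "ax": 0, "ay": 0, "az": 0}, {"tx": 0, "ty": 0, "tz": 0, "ax": 0, "ay": 0, "az": 0}, {"tx": 0, "ty": 0, "tz": 0, "ax": 0, "ay": 0, "az": 0}, {"tx": 0, "ty": 0, "tz": 0, "ax": 0, "ay": 0, "az": 0}, {"tx": 0, "ty": 0, "tz": 0, "ax": 0, "ay": 0, "az": 0}], jaw=1, force=25)

```text
time_s: 3.88
ee_pos: [0.4884, -0.3714, 0.2786]
eef_rot: [3.142, 0.0, 0.002]
force: [-0.0, -0.8, 0.2]
grip_width: 0.0235
grip_force: 25.0
```

>>> apply_moves(increments=[{"tx": 0, "ty": 0, "tz": -0.1, "ax": 0, "ay": 0, "az": 0}, {"tx": 0, "ty": 0, "tz": -0.15, "ax": 0, "ay": 0, "az": 0}, {"tx": 0, "ty": 0, "tz": -0.2, "ax": 0, "ay": 0, "az": 0}, {"tx": 0, "ty": 0, "tz": -0.3, "ax": 0, "ay": 0, "az": 0}, {"tx": 0, "ty": 0, "tz": -0.4, "ax": 0, "ay": 0, "az": 0}, {"tx": 0, "ty": 0, "tz": -0.4, "ax": 0, "ay": 0, "az": 0}, {"tx": 0, "ty": 0, "tz": -0.4, "ax": 0, "ay": 0, "az": 0}, {"tx": 0, "ty": 0, "tz": -0.3, "ax": 0, "ay": 0, "az": 0}, {"tx": 0, "ty": 0, "tz": -0.1, "ax": 0, "ay": 0, "az": 0}, {"tx": 0, "ty": 0, "tz": 0, "ax": 0, "ay": 0, "az": 0}])

```text
time_s: 5.12
ee_pos: [0.4884, -0.3713, 0.3491]
eef_rot: [-3.142, 0.0, 0.002]
force: [-0.5, -0.6, -2.1]
grip_width: 0.0236
grip_force: 25.0
```

```bash
python3 look.py w3 .464 -.048 .018
python3 - <<'E'
from w import *
c=camera('scene');t=camera('top')
a=c['pixels'][200:410,220:500,::-1];b=t['pixels'][140:260,225:430,::-1];w=pickle.load(open('w3.pkl','rb'))['pixels'][:,:,::-1]
f=lambda x:cv2.resize(x,(400,300),interpolation=2)
cv2.imwrite('pics/m3.png',np.vstack([np.hstack([f(a),f(b)]),np.hstack([f(w),f(w)*0])]))
E
```

```text
5.125 [ 0.4884 -0.3713  0.3491] [-3.1415e+00  1.0000e-04  2.1000e-03] [-0.71  0.49  1.39 -0.    1.26  0.86] 0.023629933978812464
[-29.28819542 222.64293367]
```

View pics/m3.png

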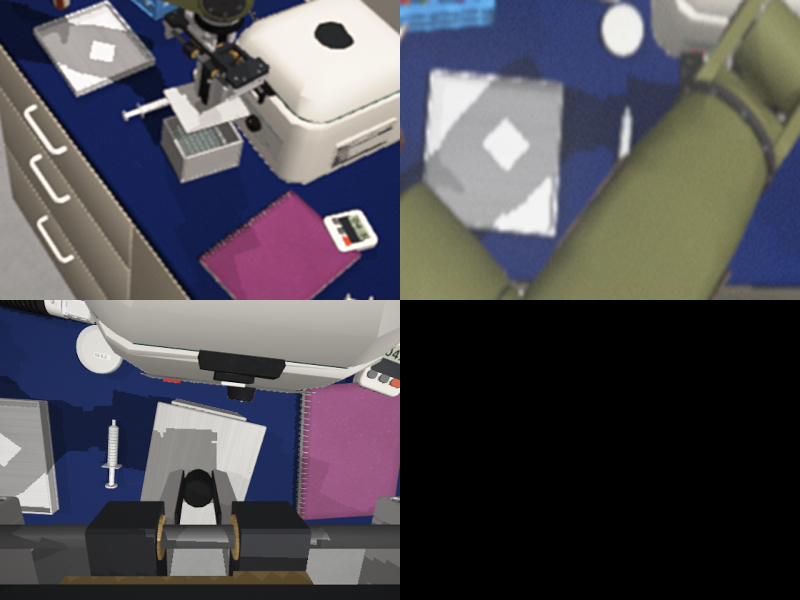

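The scene view shows the lid lifted level and the dish open in place with its slides showing. The wrist view shows the lid held by its knob, yaw unchanged. Next I carry it over the tray.

>>> apply_moves(increments=[{"tx": -0.06, "ty": -0.5, "tz": 0, "ax": 0, "ay": 0, "az": 0}, {"tx": -0.06, "ty": -0.97, "tz": 0, "ax": 0, "ay": 0, "az": 0}, {"tx": -0.06, "ty": -0.97, "tz": 0, "ax": 0, "ay": 0, "az": 0}, {"tx": -0.06, "ty": -0.97, "tz": 0, "ax": 0, "ay": 0, "az": 0}, {"tx": -0.06, "ty": -0.97, "tz": 0, "ax": 0, "ay": 0, "az": 0}, {"tx": -0.06, "ty": -0.97, "tz": 0, "ax": 0, "ay": 0, "az": 0}, {"tx": -0.06, "ty": -0.97, "tz": 0, "ax": 0, "ay": 0, "az": 0}, {"tx": -0.06, "ty": -0.97, "tz": 0, "ax": 0, "ay": 0, "az": 0}, {"tx": -0.06, "ty": -0.97, "tz": 0, "ax": 0, "ay": 0, "az": 0}, {"tx": -0.06, "ty": -0.97, "tz": 0, "ax": 0, "ay": 0, "az": 0}, {"tx": -0.06, "ty": -0.97, "tz": 0, "ax": 0, "ay": 0, "az": 0}, {"tx": -0.06, "ty": -0.57, "tz": 0, "ax": 0, "ay": 0, "az": 0}])

```text
time_s: 6.78
ee_pos: [0.4656, -0.0467, 0.3491]
eef_rot: [-3.141, -0.0, 0.003]
force: [-0.8, -0.0, -0.9]
grip_width: 0.0229
grip_force: 25.0
```

>>> apply_moves(increments=[{"tx": 0, "ty": 0, "tz": 0, "ax": 0, "ay": 0, "az": -0.6}, {"tx": 0, "ty": 0, "tz": 0, "ax": 0, "ay": 0, "az": -0.6}, {"tx": 0, "ty": 0, "tz": 0, "ax": 0, "ay": 0, "az": -0.6}, {"tx": 0, "ty": 0, "tz": 0, "ax": 0, "ay": 0, "az": 0}, {"tx": 0, "ty": 0, "tz": 0, "ax": 0, "ay": 0, "az": 0}])

```text
time_s: 7.4
ee_pos: [0.4661, -0.0483, 0.3491]
eef_rot: [-3.142, 0.0, 0.158]
force: [0.7, -0.6, -2.3]
grip_width: 0.0233
grip_force: 25.0
```

```bash
python3 look.py w4 .466 -.048 .018
```

```text
7.4 [ 0.4661 -0.0483  0.3491] [-3.1415  0.      0.1578] [-0.18  0.18  1.81  0.    1.15  1.23] 0.023293634355155527
[277.22958603 200.7365708 ]
```

View pics/w4.png

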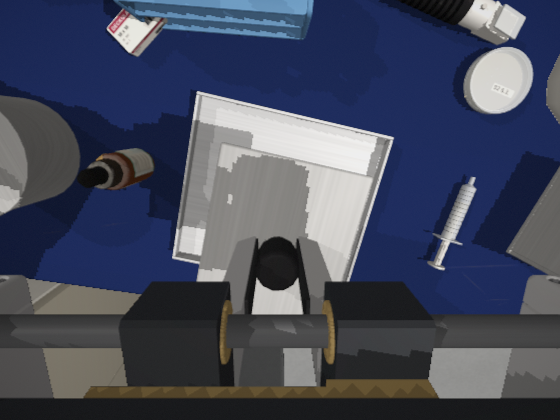

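The lid at about (280,230) is parallel to the tray, whose rim corners are at (198,94), (391,138) and (175,260). I'll check the tray centre from these corners.

Run:
```python
from w import *
c=pickle.load(open('w4.pkl','rb'))
A,B,C=[onz(c,p,.018)[:2] for p in((198,94),(391,138),(175,260))]
u=(B-A)/np.linalg.norm(B-A);v=np.array([u[1],-u[0]]);v*=np.sign(v@(C-A))
print(A,B,C,np.linalg.norm(B-A),np.degrees(np.arctan2(-u[0],-u[1]))-0,'ctr',(A+B)/2+v*.088)
print('bottle top',onz(c,(90,175),.07))
```

```text
[0.55691557 0.04252534] [ 0.54602486 -0.14836883] [0.38298323 0.05160304] 0.19120457640253155 3.265244970642452 ctr [ 0.46361308 -0.0479094 ]
bottle top [0.47547074 0.11337813 0.07      ]
```

>>> apply_moves(increments=[{"tx": 0, "ty": 0, "tz": 0.4, "ax": 0, "ay": 0, "az": 0}, {"tx": 0, "ty": 0, "tz": 0.7, "ax": 0, "ay": 0, "az": 0}, {"tx": 0, "ty": 0, "tz": 0.8, "ax": 0, "ay": 0, "az": 0}, {"tx": 0, "ty": 0, "tz": 0.8, "ax": 0, "ay": 0, "az": 0}, {"tx": 0, "ty": 0, "tz": 0.7, "ax": 0, "ay": 0, "az": 0}, {"tx": 0, "ty": 0, "tz": 0.4, "ax": 0, "ay": 0, "az": 0}, {"tx": 0, "ty": 0, "tz": 0.2, "ax": 0, "ay": 0, "az": 0}, {"tx": 0, "ty": 0, "tz": 0.1, "ax": 0, "ay": 0, "az": 0}, {"tx": 0, "ty": 0, "tz": 0.05, "ax": 0, "ay": 0, "az": 0}, {"tx": 0, "ty": 0, "tz": 0, "ax": 0, "ay": 0, "az": 0}, {"tx": 0, "ty": 0, "tz": 0, "ax": 0, "ay": 0, "az": 0}])

```text
time_s: 8.82
ee_pos: [0.4663, -0.0483, 0.2249]
eef_rot: [3.141, -0.0, 0.159]
force: [0.1, -0.3, -1.7]
grip_width: 0.0233
grip_force: 25.0
```

>>> apply_moves(increments=[{"tx": 0, "ty": 0, "tz": 0.03, "ax": 0, "ay": 0, "az": 0}, {"tx": 0, "ty": 0, "tz": 0.03, "ax": 0, "ay": 0, "az": 0}, {"tx": 0, "ty": 0, "tz": 0, "ax": 0, "ay": 0, "az": 0}])

```text
time_s: 9.2
ee_pos: [0.4662, -0.0483, 0.2228]
eef_rot: [-3.142, 0.0, 0.159]
force: [0.2, 0.3, -1.6]
grip_width: 0.0231
grip_force: 25.0
```

>>> apply_moves(increments=[{"tx": 0, "ty": 0, "tz": 0.03, "ax": 0, "ay": 0, "az": 0}, {"tx": 0, "ty": 0, "tz": 0.03, "ax": 0, "ay": 0, "az": 0}, {"tx": 0, "ty": 0, "tz": 0, "ax": 0, "ay": 0, "az": 0}])

```text
time_s: 9.57
ee_pos: [0.4662, -0.0483, 0.221]
eef_rot: [-3.142, 0.0, 0.159]
force: [0.7, 0.7, -1.9]
grip_width: 0.0232
grip_force: 25.0
```

>>> apply_moves(increments=[{"tx": 0, "ty": 0, "tz": 0.03, "ax": 0, "ay": 0, "az": 0}, {"tx": 0, "ty": 0, "tz": 0, "ax": 0, "ay": 0, "az": 0}, {"tx": 0, "ty": 0, "tz": 0, "ax": 0, "ay": 0, "az": 0}])

```text
time_s: 9.95
ee_pos: [0.4662, -0.0483, 0.2202]
eef_rot: [3.142, 0.0, 0.159]
force: [-0.6, 0.7, -1.7]
grip_width: 0.0236
grip_force: 25.0
```

>>> apply_moves(increments=[{"tx": 0, "ty": 0, "tz": 0.03, "ax": 0, "ay": 0, "az": 0}, {"tx": 0, "ty": 0, "tz": 0, "ax": 0, "ay": 0, "az": 0}, {"tx": 0, "ty": 0, "tz": 0, "ax": 0, "ay": 0, "az": 0}])

```text
time_s: 10.32
ee_pos: [0.4663, -0.0483, 0.2196]
eef_rot: [3.142, -0.0, 0.159]
force: [-1.7, 0.1, 5.6]
grip_width: 0.0235
grip_force: 25.0
```

Contact: the vertical force went from −1.7 to +5.6 N. I'll release, opening partly, and then rise.

>>> apply_moves(increments=[{"tx": 0, "ty": 0, "tz": 0, "ax": 0, "ay": 0, "az": 0}, {"tx": 0, "ty": 0, "tz": 0, "ax": 0, "ay": 0, "az": 0}, {"tx": 0, "ty": 0, "tz": 0, "ax": 0, "ay": 0, "az": 0}, {"tx": 0, "ty": 0, "tz": 0, "ax": 0, "ay": 0, "az": 0}, {"tx": 0, "ty": 0, "tz": 0, "ax": 0, "ay": 0, "az": 0}], jaw=0.4)

```text
time_s: 10.95
ee_pos: [0.4662, -0.0483, 0.2192]
eef_rot: [-3.142, 0.0, 0.159]
force: [-0.8, 0.3, -0.1]
grip_width: 0.0563
grip_force: 0.0
```

>>> apply_moves(increments=[{"tx": 0, "ty": 0, "tz": -0.2, "ax": 0, "ay": 0, "az": 0}, {"tx": 0, "ty": 0, "tz": -0.4, "ax": 0, "ay": 0, "az": 0}, {"tx": 0, "ty": 0, "tz": -0.6, "ax": 0, "ay": 0, "az": 0}, {"tx": 0, "ty": 0, "tz": -0.8, "ax": 0, "ay": 0, "az": 0}, {"tx": 0, "ty": 0, "tz": -0.8, "ax": 0, "ay": 0, "az": 0}, {"tx": 0, "ty": 0, "tz": -0.8, "ax": 0, "ay": 0, "az": 0}, {"tx": 0, "ty": 0, "tz": -0.8, "ax": 0, "ay": 0, "az": 0}, {"tx": 0, "ty": 0, "tz": -0.5, "ax": 0, "ay": 0, "az": 0}, {"tx": 0, "ty": 0, "tz": 0, "ax": 0, "ay": 0, "az": 0}, {"tx": 0, "ty": 0, "tz": 0, "ax": 0, "ay": 0, "az": 0}])

```text
time_s: 12.2
ee_pos: [0.4661, -0.0483, 0.3655]
eef_rot: [-3.141, 0.001, 0.159]
force: [0.0, 0.4, -0.1]
grip_width: 0.0567
grip_force: 0.0
```

```bash
python3 look.py w5 .466 -.048 .039
python3 - <<'E'
from w import *
c=camera('scene')
a=c['pixels'][120:360,180:500,::-1];w=pickle.load(open('w5.pkl','rb'))['pixels'][:,:,::-1]
f=lambda x:cv2.resize(x,(400,300),interpolation=2)
cv2.imwrite('pics/m5.png',np.hstack([f(a),f(w)]))
E
```

```text
12.2 [ 0.4661 -0.0483  0.3655] [-3.1412e+00  1.1000e-03  1.5910e-01] [-0.18  0.16  1.79 -0.    1.19  1.23] 0.056655304221382596
[277.33085629 201.42825397]
```

View pics/m5.png

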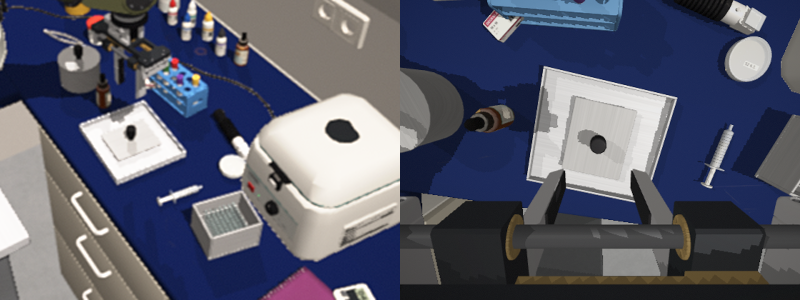

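The lid lies flat and centred in the tray with its knob up, at (598,144) in the wrist half. The dish is open where it stood with the slides showing, the jar still has its lid on, and the gripper is clear.

```bash
python3 -c "
from station import hand_in;print(hand_in())"
```

```text
the job is handed in; nothing more can be done
None
```

The dish lid now lies flat in the tray with its knob up, the dish stands open where it was, the jar was left alone with its lid on, and the job is handed in (12.2 s on the robot's clock at the last look).

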